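# Hang the sauce ladles on the balance rack and trim it level

## Task

Hang the three ladles from the draining rail on the balance rack, alternately left and right as the robot faces it: one small ladle on the left arm, then the big one on the right arm, then the other small one on the left. Let each one's weight down onto the bar gently and never force it, so that the bar never swings to or near its stops, then ease a ladle along the bar until the bar hangs level, dead level to the eye (within 0.015 rad). Leave the turner on its rail and everything else where it is.

Things in the scene. Friction and masses are not known exactly. Their poses are not given: they have to be found in the camera images.
- stand: The balance rack, fixed: dark steel foot 170 x 200 x 12 mm, and on its far side a post (x 44 to 66 mm, 30 mm wide, 224 mm tall) that carries the crossbar on a pivot. Below the pivot hangs a weight 42 mm across, 55 to 140 mm under it. Origin under the pivot, on the table; z up, y along the crossbar towards its left end (the robot's left), -x faces the robot.
- bar (a joint): Tilt of the crossbar (rad): 0 level, positive = left (+y) end down; stops at -0.25 and 0.25. Turns freely, little damped: a ladle let go suddenly makes it swing well past its rest. The hanging weight draws it back to level with about 0.9 N m per rad (1.1 with three ladles). Sliding the big ladle 10 mm along the bar alters the tilt by roughly 0.017 rad.
- bar_mid (a point): Middle of the top edge of the crossbar, 10 mm above the pivot axis; moves with it: y along the bar to its left end, z up. The bar is flat steel 8 mm thick (x), 20 mm high, 400 mm long, its top 215 mm above the table when level. Nothing can hang on the middle 90 mm (thicker pivot block, standing 5 mm above the top edge); black end caps start 196 mm from the middle.
- bar_left (a point): A point of the bar's top edge 190 mm left (+y) of bar_mid, moving with the bar.
- bar_right (a point): A point of the bar's top edge 190 mm right (-y) of bar_mid, moving with the bar.
- rail_mid (a point): Middle of the top edge of the fixed draining rail, 215 mm above the table: flat steel bar 8 mm thick, 320 mm long along y, between two square posts, over a drip tray 160 x 360 x 18 mm. Four tools hang on it 78 mm apart in any order. -x faces the robot.
- small_a_grip (a point): One of two equal small steel ladles: bowl 50 mm across, its bottom 118 mm below the seat. Weight unknown, 75 to 125 g. This point: centre of its upright black grip, 16 mm (x) by 24 mm (y) by 50 mm high, 29 mm above the hook's seat. z up, y along the bar it hangs on.
- small_a_seat (a point): Seat of its hook: middle of the underside that rests on a bar's top edge. The hook is a steel strip 20 mm wide (y) astride the bar, gap 15 mm (x): a rear leg (+x) 18 mm deep, flared out at its tip, a front leg (-x, towards the robot) that runs on down to the bowl. The grip begins 4 mm above the seat and ends 54 mm above it.
- small_b_grip (a point): One of two equal small steel ladles: bowl 50 mm across, its bottom 118 mm below the seat. Weight unknown, 75 to 125 g. This point: centre of its upright black grip, 16 mm (x) by 24 mm (y) by 50 mm high, 29 mm above the hook's seat. z up, y along the bar it hangs on.
- small_b_seat (a point): Seat of its hook: middle of the underside that rests on a bar's top edge. The hook is a steel strip 20 mm wide (y) astride the bar, gap 15 mm (x): a rear leg (+x) 18 mm deep, flared out at its tip, a front leg (-x, towards the robot) that runs on down to the bowl. The grip begins 4 mm above the seat and ends 54 mm above it.
- big_grip (a point): The big steel ladle: bowl 80 mm across, its bottom 134 mm below the seat. Weight unknown, 150 to 250 g. This point: centre of its upright black grip, 16 mm (x) by 24 mm (y) by 50 mm high, 29 mm above the hook's seat. z up, y along the bar it hangs on.
- big_seat (a point): Seat of its hook: middle of the underside that rests on a bar's top edge. The hook is a steel strip 20 mm wide (y) astride the bar, gap 15 mm (x): a rear leg (+x) 18 mm deep, flared out at its tip, a front leg (-x, towards the robot) that runs on down to the bowl. The grip begins 4 mm above the seat and ends 54 mm above it.
- turner_grip (a point): A turner with a flat blade 58 mm wide, 132 mm long below the hook, on the draining rail among the ladles; to be left there. This point: centre of its upright black grip, 16 mm (x) by 24 mm (y) by 50 mm high, 29 mm above the hook's seat. z up, y along the bar it hangs on.
- soap: Yellow soap bottle, 60 mm across, 190 mm tall; origin under its centre. Bystander.
- mill: Dark wooden pepper mill, 54 mm across, 178 mm tall; origin under its centre. Bystander.
- tub: Lidded clear tub 108 x 148 x 65 mm on the red chopping board; origin under its centre. Bystander.
- cup: White bowl, 70 mm across, 42 mm tall; origin under its centre. Bystander.
- sponge: Blue sponge 65 x 95 x 30 mm; origin under its centre. Bystander.
- jar: Amber jar, 64 mm across, 85 mm tall; origin under its centre. Bystander.

How it is judged:
By the outcome, as a careful person would: the job done as asked, in the order asked, and still so for the second after the job is handed in, with the robot touching nothing.
It also fails if it takes over 72 s, if anything falls off the work surface, if the arm or the gripper's body presses on something with over 40 N, if the wrist force passes 120 N, or if a joint passes its speed limit or range.

## Robot

A 6-joint arm with a two-finger parallel gripper is mounted at the origin on the work surface. World frame = base frame: x ahead of the robot, y to its left, z up, the work surface at z = 0. Lengths are in m, angles in rad, forces in N, time in s.
With the tool pointing down it reaches from about 0.4 to 0.925 m from the base axis. Payload 3.4 kg.
Tool frame: the origin (TCP) lies at the centre of the arm's flange, where the gripper is bolted on; the fingertips stand 173 mm ahead of it and the grasp point (between the pads) lies 155 mm ahead of it; x points along the fingers, y is the direction in which the jaws open and shut, and the axes are right-handed (so a half turn about x gives the same grasp; the last joint's range is limited). The gripper opens to 85 mm and grips with 20 to 120 N. Pads are 22 mm wide; open, the fingers measure 114 mm over their backs; the gripper's body (76 mm by 85 mm) begins 54 mm behind the grasp point. The pads swing forward as they close: fully open they stand 13 mm farther back than shut.
Start: joints at [-1.335, 0.307, 1.506, -0, 1.328, -0.073], TCP at [0.175, -0.548, 0.405] pointing down, gripper open.
Joint ranges: [-3.12, 3.12], [-1.05, 2.28], [0.14, 2.33], [-1.42, 4.57], [0.1, 2.73], [-2.68, 2.68]. Speed limits (rad/s): [2.57, 2.57, 3.14, 3.14, 3.14, 3.14].

## Interface

Orientations are given as [roll, pitch, yaw] about the fixed x, y, z axes, in that order (R = Rz(yaw) Ry(pitch) Rx(roll)).
In Python, from rig import sense, viewer, job gives the robot as it stands.
- The arm moves only by the shell command python3 -m creep 'ROWS' [OPENING]. ROWS is a JSON object of lists of equal length, an entry for each row: "travel": the shift along the tool's x, y, z in mm, a list of three; "roll": the turn about the tool's x in degrees. In form: {"travel": [[tx, ty, tz], ...], "roll": [roll, ...]}. A call has 1 to 20 rows; each row shifts and turns the pose as measured when the row begins, along the tool's axes as they then stand; what a row does not reach is not made up. A row lasts 1/12 s, in which the tool goes at most 41.7 mm and 7.16 degrees, less where a joint would pass 70% of its speed; a pose out of reach is approached as far as the arm can. A call is refused whole if a number of a shift passes 41.7 or a number of a turn 7.16, either way. A call with a gripper value outside its range is refused whole. OPENING is the gripper command: -1 is shut, 1 is fully open, values between are in proportion, set as the call begins (- or left out, the last holds). The fingers move at their own pace and stop on an object; the grip force is fixed at half the most. Time passes only in rows, so rows that do not move let the fingers close. It gives the time, the measured TCP pose, the force and the opening at its end, in the units of the state.
- sense(): the state, without advancing time (a new reading comes with each control period).
- viewer.capture(name): name is "side" or "top"; returns (picture, depth): 384x512x3 uint8, red, green, blue; 384x512 float32, m along the optical axis (not along the pixel's ray), 0 where there is no reading.
- viewer.camera_model(name): a dict with "fx", "fy", "cx", "cy" (pixels), "D" ([k1, k2, p1, p2, k3] as OpenCV has them; the pictures are not rectified), "T" (4x4, takes a point from camera to world coordinates). Camera axes: x right, y down, z forward; pixel columns grow to the right and rows downward; lengths in m; the calibration is good to about 2 mm. A picture is of the moment at which its call begins. camera_model takes no time and is no camera call.
- job.job_done(): hands the job in, once; it reports no verdict.
The state is a dict: "time": time; "joint_positions": joint angles; "qd": joint speeds; "effort": joint torques, N m; "position": TCP position; "tool_rot": TCP orientation; "ft_force": force on the tool from outside, world axes, zero at the start; "ft_torque": the same for the moment, N m; "width": opening from 0.0 (shut) to 1.0 (fully open).
Only numpy, scipy, OpenCV 4.12 (cv2) and the standard library are available. Lean on these libraries where they do the work, as an engineer would, in place of code of your own. Each camera call takes 0.05 s, during which the arm holds its last target. There are 200 camera calls.

## Working session

There is one attempt and no reset: what is moved stays moved. The work goes in short steps, Python scripts to look and compute and a shell command to move; the robot and the scene stay as the last step left them, time stands still between calls to the robot, and variables do not carry over. Pictures are saved under pics/ and viewed, about 8 in all and at most 12, crops included, and the job is handed in when it is done.

```bash
mkdir -p pics; ls
python3 - <<'E'
from rig import sense,viewer,job
import cv2,numpy as np
s=sense();print(s)
ims=[]
for n in("side","top"):
    p,d=viewer.capture(n);m=viewer.camera_model(n)
    print(n,m['fx'],m['cx'],m['cy'],m['D']);print(np.round(m['T'],3))
    np.savez(f'pics/{n}0.npz',p=p,d=d)
    cv2.imwrite(f'pics/{n}0.png',cv2.resize(p[:,:,::-1],(768,576)))
E
```

```text
pics
{'time': 0.0, 'joint_positions': array([-1.33550142e+00,  3.07590169e-01,  1.50768687e+00,  8.94865107e-06,
        1.32837035e+00, -7.34796775e-02]), 'qd': array([-3.81250258e-04, -2.69658321e-05, -4.73629015e-04,  9.02656787e-04,
       -5.34793790e-04,  1.00832474e-03]), 'effort': array([ 3.84906516e-04, -4.57550490e+01, -2.51918632e+01, -4.61326799e-04,
        1.35663495e-02, -1.44940384e-05]), 'position': array([ 0.1746477 , -0.54747907,  0.40376574]), 'tool_rot': array([-1.64850162,  1.56874158,  1.80186346]), 'ft_force': array([ 0.41558352,  1.05236467, -0.07716485]), 'ft_torque': array([ 0.01195838,  0.02890375, -0.0290618 ]), 'width': 1.0039602288097296}
side 364.1159759800189 252.58919479524374 186.68556353586328 [-0.11327966  0.          0.          0.          0.        ]
[[-0.865 -0.285  0.414  0.181]
 [-0.502  0.456 -0.735  0.675]
 [ 0.021 -0.843 -0.538  0.631]
 [ 0.     0.     0.     1.   ]]
top 428.9420761549476 258.4506838086401 190.38154745899487 [-0.1516927  0.         0.         0.         0.       ]
[[ 0.004 -0.993  0.116  0.397]
 [-1.    -0.004 -0.002 -0.02 ]
 [ 0.003 -0.116 -0.993  1.305]
 [ 0.     0.     0.     1.   ]]
```

View pics/side0.png

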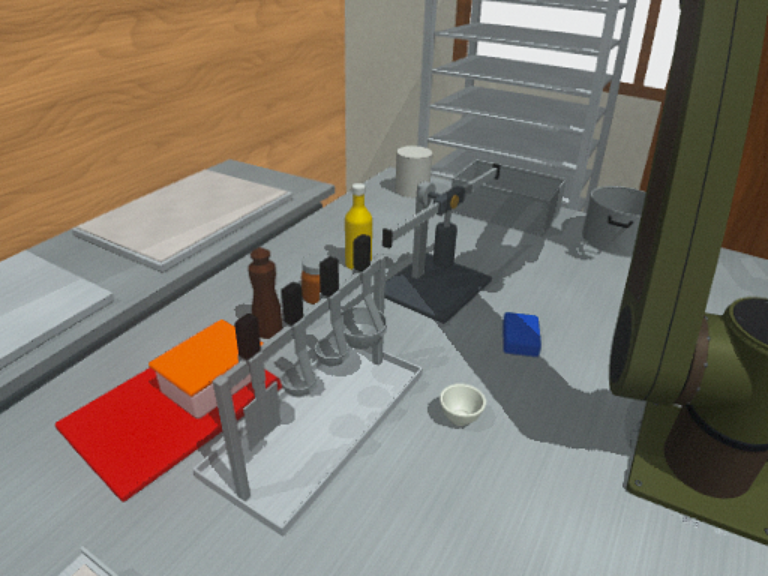

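View pics/top0.png

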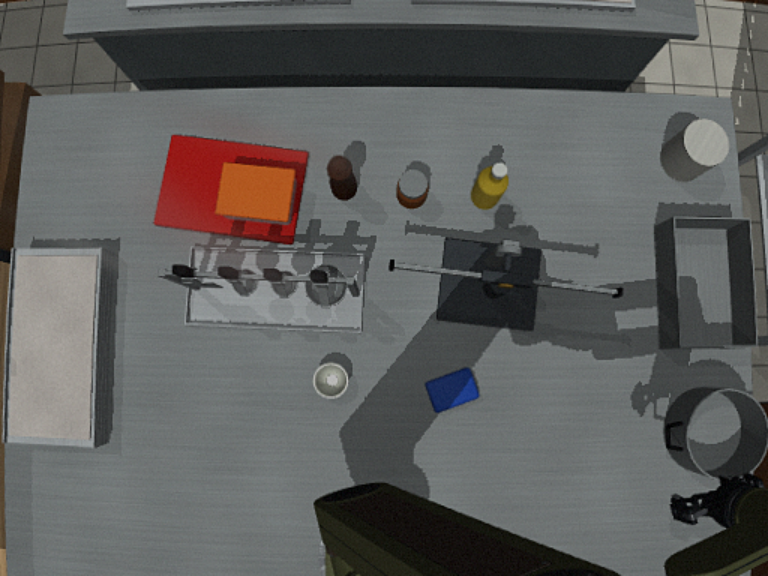

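The side view shows the rail with, from +y, the turner (247,335), two small ladles (291,302 and 329,275) and the big one (362,250). In the top view the rack is at (505,275), with bar end caps at (391,265) and (617,292).

```bash
cat > h.py <<'E'
from rig import sense,viewer,job
import cv2,numpy as np
from scipy.spatial.transform import Rotation as Ro
def cloud(n,d):
    m=viewer.camera_model(n);K=np.array([[m['fx'],0,m['cx']],[0,m['fy'],m['cy']],[0,0,1]])
    h,w=d.shape;u,v=np.meshgrid(np.arange(w),np.arange(h))
    q=cv2.undistortPoints(np.stack([u,v],-1).reshape(-1,1,2).astype(float),K,np.array(m['D'])).reshape(h,w,2)
    P=np.dstack([q*d[...,None],d]);T=m['T'];return P@T[:3,:3].T+T[:3,3]
def grab(n):
    p,d=viewer.capture(n);return p,cloud(n,d)
E
python3 - <<'E'
from h import *
print(np.round(Ro.from_euler('xyz',sense()['tool_rot']).as_matrix(),3))
for n in("side","top"):
    f=np.load(f'pics/{n}0.npz');p,d=f['p'].astype(int),f['d'];W=cloud(n,d)
    z=W[...,2];blk=(p.max(2)<45)
    print(n)
    m=(blk&(z>.19)&(z<.285)&(W[...,0]>.35)&(W[...,0]<.8)&(W[...,1]>-.5)&(W[...,1]<.6)).astype(np.uint8)
    k,l,s,c=cv2.connectedComponentsWithStats(m)
    for i in range(1,k):
        if s[i,4]>8:
            q=W[l==i];print(s[i],np.round(q.mean(0),4),np.round(np.percentile(q,5,0),3),np.round(np.percentile(q,95,0),3))
    # steel bar points
    b=(z>.195)&(z<.222)&(W[...,0]>.4)&(W[...,0]<.75)
    for nm,lo,hi in(("bar",-.36,-.02),("rail",.06,.4)):
        q=W[b&(W[...,1]>lo)&(W[...,1]<hi)&~blk]
        if len(q)<20: print(nm,len(q));continue
        vx,vy,x0,y0=cv2.fitLine(q[:,:2].astype(np.float32),cv2.DIST_HUBER,0,.01,.01).ravel()
        print(nm,len(q),q.mean(0).round(4),q.min(0).round(3),q.max(0).round(3),'dx/dy',vx/vy,x0,y0)
    for nm,hh in(("yellow",(p[...,0]>150)&(p[...,2]<60)&(p[...,1]>120)),("blue",(p[...,2]>130)&(p[...,0]<60)),):
        q=W[hh&(z>0.0)&(z<.3)];print(nm,len(q),np.median(q,0).round(3))
E
```

```text
[[-0.     0.304 -0.953]
 [ 0.002 -0.953 -0.304]
 [-1.    -0.002 -0.   ]]
side
[329 109   4  10  19] [ 0.5123 -0.4197  0.2087] [ 0.509 -0.423  0.193] [ 0.52  -0.415  0.22 ]
[305 127   4   5   9] [ 0.5259 -0.248   0.2117] [ 0.524 -0.254  0.205] [ 0.527 -0.239  0.216]
[255 153   6  12  61] [ 0.5605 -0.0219  0.2065] [ 0.555 -0.024  0.193] [ 0.568 -0.02   0.221]
[236 157  11  24 227] [0.5327 0.1022 0.2475] [0.528 0.089 0.224] [0.541 0.109 0.269]
[213 172  13  26 265] [0.5356 0.1794 0.2479] [0.532 0.167 0.224] [0.544 0.186 0.269]
[188 189  14  28 313] [0.5381 0.2543 0.2488] [0.534 0.242 0.225] [0.546 0.262 0.269]
[157 209  16  31 368] [0.5402 0.3329 0.2501] [0.536 0.321 0.226] [0.549 0.341 0.269]
bar 695 [ 0.548  -0.1833  0.2098] [ 0.518 -0.358  0.195] [ 0.604 -0.022  0.222] dx/dy 0.12546837 0.5455892 -0.13890842
rail 1391 [0.5385 0.252  0.209 ] [0.526 0.06  0.195] [0.557 0.384 0.222] dx/dy 0.04427362 0.5394243 0.26024938
yellow 261 [ 0.727 -0.205  0.125]
blue 102 [ 0.331 -0.175  0.029]
top
[260 173   3   8  22] [ 0.5609 -0.0285  0.2165] [ 0.554 -0.031  0.197] [ 0.569 -0.026  0.223]
[115 177  17   8 103] [0.5433 0.3207 0.2544] [0.537 0.313 0.218] [0.55  0.334 0.27 ]
[146 178  13   8  56] [0.5389 0.2442 0.2587] [0.534 0.234 0.234] [0.548 0.255 0.271]
[180 179   8   5  14] [0.5434 0.162  0.2536] [0.54  0.159 0.226] [0.547 0.169 0.271]
[319 178  47  14 231] [ 0.5357 -0.2381  0.2162] [ 0.526 -0.272  0.2  ] [ 0.549 -0.19   0.223]
[207 180  11   9  87] [0.5343 0.0918 0.2613] [0.528 0.082 0.233] [0.543 0.103 0.271]
[408 192   7   7  29] [ 0.5133 -0.4232  0.2141] [ 0.508 -0.427  0.195] [ 0.522 -0.42   0.222]
bar 527 [ 0.5501 -0.1922  0.2137] [ 0.519 -0.36   0.196] [ 0.605 -0.024  0.222] dx/dy 0.118352726 0.54444903 -0.1825246
rail 370 [0.5391 0.221  0.2125] [0.525 0.061 0.195] [0.558 0.38  0.222] dx/dy 0.043747723 0.53906804 0.22102545
yellow 1 [ 0.724 -0.217  0.143]
blue 108 [ 0.333 -0.179  0.03 ]
```

```bash
cat >> h.py <<'E'
M=np.array([.538,-.2215]);A=.117
D=np.array([np.sin(A),np.cos(A)]);N=np.array([np.cos(A),-np.sin(A)])
def barpts(W):
    d=W[...,:2]-M;t=d@D;n=d@N;return t,n,W[...,2]
def tilt(n,p,W,lo=.055,hi=.192):
    t,q,z=barpts(W);m=(abs(t)>lo)&(abs(t)<hi)&(abs(q)<.007)&(z>.15)&(z<.28)
    t,z,q=t[m],z[m],q[m]
    if len(t)<20:return None
    # top edge: upper envelope for the side view by binning
    b=np.round(t/.006).astype(int);T=[];Z=[]
    for k in np.unique(b):
        s=b==k
        if s.sum()>2:T.append(t[s].mean());Z.append(np.percentile(z[s],80))
    T,Z=np.array(T),np.array(Z)
    from scipy.optimize import least_squares
    r=least_squares(lambda a:Z-a[0]-a[1]*T,[.213,0],loss='soft_l1',f_scale=.0015).x
    g=abs(Z-r[0]-r[1]*T)<.003
    return dict(tilt=round(-np.arctan(r[1]),4),z0=round(r[0],4),inl=f"{g.sum()}/{len(g)}",L=int((g&(T>0)).sum()),q=round(float(np.median(q)),4))
def tilts():
    for n in("top","side"):
        p,W=grab(n);print(n,tilt(n,p,W))
E
python3 - <<'E'
from h import *
for n in("side","top"):
    f=np.load(f'pics/{n}0.npz');p,d=f['p'],f['d'];W=cloud(n,d);print(n,tilt(n,p,W))
    t,q,z=barpts(W)
    m=(abs(t)>.055)&(abs(t)<.192)&(abs(q)<.015)&(z>.207)&(z<.222)
    if n=='side': m&=(q<.02)
    print(m.sum(),np.polyfit(t[m],q[m],1),np.percentile(q[m],[2,25,50,75,98]).round(4))
    e=(p.max(2)<45)&(abs(q)<.02)&(abs(t)>.15)&(z>.19)&(z<.225);print('caps t',t[e&(t<0)].min(),t[e&(t<0)].max(),t[e&(t>0)].min(),t[e&(t>0)].max())
    # ladles: bowl points relative to rail line
    m=(z>.07)&(z<.14)&(W[...,0]>.46)&(W[...,0]<.62)&(W[...,1]>.04)&(W[...,1]<.215)
    for lo,hi in((.05,.14),(.145,.205)):
        k=m&(W[...,1]>lo)&(W[...,1]<hi);print('bowl',k.sum(),np.percentile(W[k],[3,97],axis=0).round(3).tolist())
E
```

```text
side {'tilt': np.float64(-0.0056), 'z0': np.float64(0.2138), 'inl': '42/46', 'L': 22, 'q': -0.0021}
226 [ 0.001448   -0.00098195] [-0.0047 -0.0027 -0.0016  0.0006  0.0048]
caps t -0.205373404319811 -0.1955811770417872 0.1958177273698369 0.20558771245489196
bowl 697 [[0.499, 0.054, 0.085], [0.573, 0.135, 0.135]]
bowl 337 [[0.515, 0.155, 0.1], [0.562, 0.198, 0.137]]
top {'tilt': np.float64(0.0009), 'z0': np.float64(0.2158), 'inl': '46/47', 'L': 22, 'q': -0.0001}
362 [-0.00030692  0.00088453] [-0.0029 -0.0015  0.0007  0.0031  0.0052]
caps t -0.20755149432175457 -0.1564541776868342 0.15193934619237306 0.19762391571755172
bowl 405 [[0.5, 0.06, 0.082], [0.573, 0.129, 0.131]]
bowl 121 [[0.514, 0.149, 0.097], [0.561, 0.192, 0.134]]
```

```bash
python3 -m creep '{"travel":[[-40,0,0],[-40,0,0],[-40,0,0]],"roll":[-7,-7,-7]}' 0
```

```text
time: 0.35
position: [0.1741, -0.5452, 0.5134]
tool_rot: [-2.021, 1.538, 1.805]
ft_force: [0.3, -0.6, -0.7]
width: 0.601
```

```bash
python3 -m creep '{"travel":[[0,-6,-40],[0,-1,-40],[0,4,-40],[0,9,-39],[0,14,-38],[0,18,-36],[0,22,-33],[0,26,-30],[0,26,-30],[0,26,-30],[0,26,-30],[0,26,-30],[0,2,-40],[0,2,-40],[0,2,-40],[0,2,-40],[0,2,-40],[0,2,-40],[0,2,-40]],"roll":[-7,-7,-7,-7,-7,-7,-7,0,0,0,0,0,0,0,0,0,0,0,0]}' 0
cat > where.py <<'E'
# print offset to a world target (x,y,z,yaw of tool y deg) in tool axes mm
import sys
from h import *
def to(x,y,z,ya):
    s=sense();R=Ro.from_euler('xyz',s['tool_rot']).as_matrix()
    d=R.T@(np.array([x,y,z])-s['position'])*1000
    yaw=np.degrees(np.arctan2(R[1,1],R[0,1]))
    print('t',round(s['time'],2),'pos',s['position'].round(4),'travel',d.round(1),'roll',round(yaw-ya,2),'tiltx',R[:,0].round(3),'F',s['ft_force'].round(2),'w',round(s['width'],3))
if __name__=='__main__': to(*map(float,sys.argv[1:5]))
E
python3 where.py .5403 .2495 .480 -2.5
```

```text
time: 1.93
position: [0.5191, 0.1112, 0.5226]
tool_rot: [-2.38, 1.554, 2.323]
ft_force: [0.8, -0.3, -0.2]
width: 0.5
t 1.93 pos [0.5191 0.1112 0.5226] travel [  44.    20.4 -138. ] roll 1.99 tiltx [-0.011  0.012 -1.   ] F [ 0.79 -0.27 -0.24] w 0.5
```

```bash
python3 -m creep '{"travel":[[10,5,-36],[10,5,-36],[10,5,-36],[12,5,-30],[0,0,0],[0,0,0]],"roll":[2,0,0,0,0,0]}'
python3 where.py .5403 .2495 .399 -2.5
```

```text
time: 2.43
position: [0.5415, 0.2649, 0.4779]
tool_rot: [-2.313, 1.551, 2.365]
ft_force: [-0.3, -1.7, -0.3]
width: 0.502
t 2.43 pos [0.5415 0.2649 0.4779] travel [78.7  0.4 16.4] roll 0.51 tiltx [-0.014  0.014 -1.   ] F [-0.31 -1.71 -0.26] w 0.502
```

```bash
sed -i "s/d=R.T@(np.array(\[x,y,z\])-s\['position'\])\*1000/g=s['position']+.155*R[:,0];d=R.T@(np.array([x,y,z])-g)*1000/; s/'pos',s\['position'\].round(4)/'grasp',g.round(4)/" where.py
python3 where.py .5403 .2495 .244 -2.5
python3 -m creep '{"travel":[[0,2,9],[15,1,9],[25,0,0],[25,0,0],[14,0,0],[0,0,0]],"roll":[0.5,0,0,0,0,0]}'
python3 where.py .5403 .2495 .244 -2.5
```

```text
t 2.43 grasp [0.5394 0.267  0.3229] travel [78.7  2.7 18.5] roll 0.51 tiltx [-0.014  0.014 -1.   ] F [-0.31 -1.71 -0.26] w 0.502
time: 2.93
position: [0.5433, 0.2383, 0.399]
tool_rot: [-2.367, 1.557, 2.295]
ft_force: [-0.9, 0.2, 0.8]
width: 0.497
t 2.93 grasp [0.5419 0.2399 0.244 ] travel [ 0.1 -2.  -9.5] roll -0.41 tiltx [-0.009  0.01  -1.   ] F [-0.88  0.19  0.77] w 0.497
```

```bash
python3 -m creep '{"travel":[[0,-1,-5],[0,-1,-4],[0,0,0],[0,0,0]],"roll":[0,0,0,0]}'
python3 where.py .5403 .2495 .244 -2.5
python3 - <<'E'
from h import *
p,W=grab("side");cv2.imwrite('pics/s1.png',cv2.resize(p[120:300,120:380,::-1],None,fx=3,fy=3))
E
```

```text
time: 3.27
position: [0.5427, 0.2435, 0.4027]
tool_rot: [-2.575, 1.559, 2.08]
ft_force: [-0.1, -0.0, -0.0]
width: 0.5
t 3.27 grasp [0.5418 0.2452 0.2478] travel [ 3.8 -1.7 -4.2] roll -0.77 tiltx [-0.006  0.01  -1.   ] F [-0.13 -0.02 -0.05] w 0.5
```

View pics/s1.png

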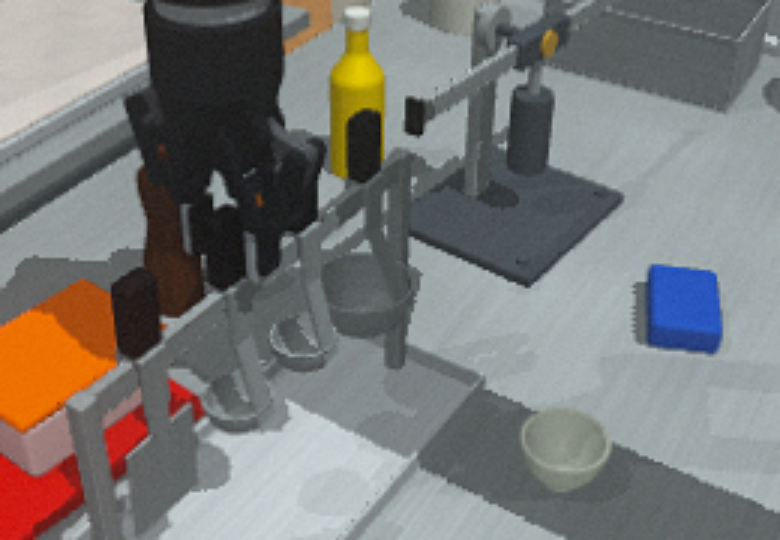

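The fingers straddle the outer small ladle's grip (225,245 in the crop), clear of its neighbours.

```bash
python3 -m creep '{"travel":[[3,-1,-3],[1,0,-1],[0,0,0]],"roll":[0,0,0]}'
python3 -m creep '{"travel":[[0,0,0],[0,0,0],[0,0,0],[0,0,0],[0,0,0]],"roll":[0,0,0,0,0]}' -1
python3 where.py .5403 .2495 .244 -2.5
```

```text
time: 3.57
position: [0.5424, 0.2485, 0.4011]
tool_rot: [-3.016, 1.558, 1.64]
ft_force: [0.3, -0.5, 0.5]
width: 0.505
time: 3.98
position: [0.5424, 0.2492, 0.4014]
tool_rot: [-3.081, 1.558, 1.576]
ft_force: [0.1, -0.6, -0.1]
width: 0.176
t 3.98 grasp [0.5424 0.2512 0.2464] travel [ 2.3 -2.   1.8] roll -0.67 tiltx [-0.     0.012 -1.   ] F [ 0.1  -0.57 -0.08] w 0.176
```

```bash
python3 -m creep '{"travel":[[-10,0,0],[-15,0,0],[-15,0,0],[0,0,0],[0,0,0],[0,0,0],[0,0,0]],"roll":[0,0,0,0,0,0,0]}'
python3 where.py .455 .2495 .285 -2.5
python3 -m creep '{"travel":[[0,-20,0],[0,-30,0],[0,-30,0],[0,-10,0],[0,0,0]],"roll":[0,0,0,0,0]}'
python3 where.py .466 -.138 .285 -6.7
```

```text
time: 4.57
position: [0.5416, 0.2483, 0.4423]
tool_rot: [-2.67, 1.559, 1.987]
ft_force: [0.5, -0.6, -1.4]
width: 0.177
t 4.57 grasp [0.5409 0.25   0.2873] travel [  2.7 -85.7   5.3] roll -0.69 tiltx [-0.005  0.011 -1.   ] F [ 0.47 -0.57 -1.43] w 0.177
time: 4.98
position: [0.4492, 0.2525, 0.4376]
tool_rot: [-2.13, 1.557, 2.524]
ft_force: [1.0, -0.9, -0.5]
width: 0.179
t 4.98 grasp [0.4475 0.2538 0.2826] travel [ -5.7  41.1 390. ] roll 3.39 tiltx [-0.011  0.008 -1.   ] F [ 0.96 -0.88 -0.5 ] w 0.179
```

```bash
python3 -m creep '{"travel":[[-1,0,20],[-1,2,38],[-1,3,40],[0,3,40],[0,3,40],[0,3,40],[0,3,40],[0,3,40],[0,3,30],[0,2,20],[0,0,8],[0,0,0],[0,0,0]],"roll":[0,1,1,1,0,0,0,0,0,0,0,0,0]}'
python3 where.py .466 -.138 .285 -6.7
python3 - <<'E'
from h import *
tilts()
p,W=grab("side");cv2.imwrite('pics/s2.png',cv2.resize(p[80:260,180:440,::-1],None,fx=3,fy=3))
E
```

```text
time: 6.07
position: [0.4519, -0.1225, 0.435]
tool_rot: [-3.118, 1.567, 1.485]
ft_force: [-0.4, -0.0, -1.5]
width: 0.174
t 6.07 grasp [ 0.4519 -0.1219  0.28  ] travel [-5.  15.7 14.5] roll 0.47 tiltx [ 0.     0.004 -1.   ] F [-0.36 -0.04 -1.53] w 0.174
top {'tilt': np.float64(-0.0006), 'z0': np.float64(0.2155), 'inl': '36/38', 'L': 13, 'q': -0.0}
side {'tilt': np.float64(0.0025), 'z0': np.float64(0.215), 'inl': '22/23', 'L': 22, 'q': -0.0019}
```

View pics/s2.png

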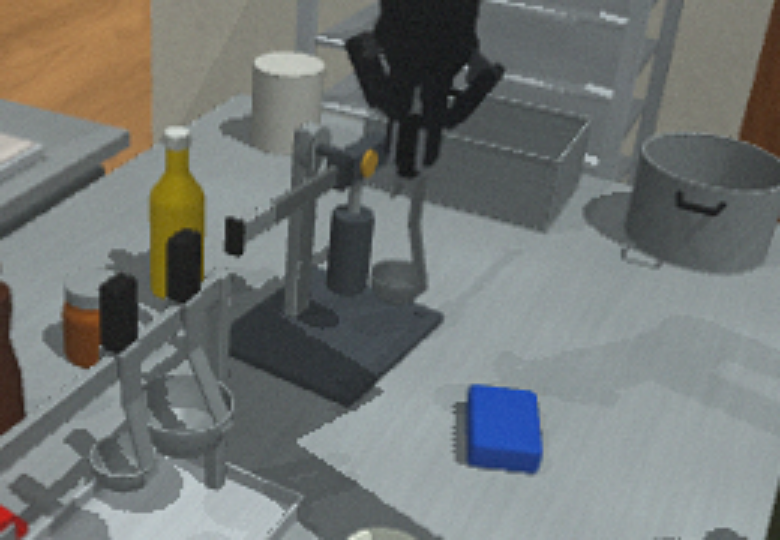

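The ladle hangs upright from the gripper in front of the bar's left arm (410,150); the bar still reads level.

```bash
python3 -m creep '{"travel":[[0,10,12],[-2,25,8],[-2,30,2],[0,18,0],[0,5,0],[0,0,0],[0,0,0]],"roll":[0.5,0,0,0,0,0,0]}'
python3 where.py .5468 -.147 .2464 -6.7
python3 - <<'E'
from h import *
p,W=grab("side");cv2.imwrite('pics/s3.png',cv2.resize(p[100:220,220:360,::-1],None,fx=5,fy=5,interpolation=2))
z=W[...,2]
t,q,z=barpts(W);m=(p.max(2)<50)&(z>.215)&(z<.30)&(abs(q)<.04)&(abs(t-.075)<.05)
print(m.sum(),np.percentile(t[m],[5,50,95]).round(4),np.percentile(q[m],[5,50,95]).round(4))
E
```

```text
time: 6.8
position: [0.5417, -0.1484, 0.4386]
tool_rot: [-3.06, 1.566, 1.549]
ft_force: [0.5, -0.3, -0.7]
width: 0.18
t 6.8 grasp [ 0.5418 -0.1477  0.2836] travel [37.2  4.9 -1.1] roll 0.76 tiltx [ 0.     0.004 -1.   ] F [ 0.46 -0.26 -0.73] w 0.18
147 [0.0744 0.0833 0.0864] [-0.0273 -0.0084  0.0129]
```

View pics/s3.png

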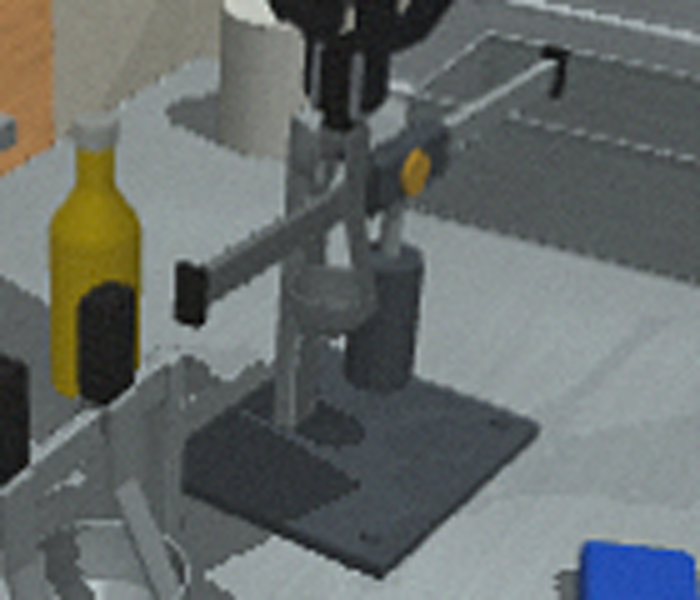

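```bash
python3 -m creep '{"travel":[[0,3,0],[0,2,0],[0,0,0],[8,0,0],[8,0,0],[3,0,0],[0,0,0],[0,0,0]],"roll":[0.7,0,0,0,0,0,0,0]}'
python3 where.py .5468 -.147 .2464 -6.7
python3 - <<'E'
from h import *
tilts()
E
```

```text
time: 7.52
position: [0.5428, -0.1476, 0.418]
tool_rot: [-2.826, 1.566, 1.769]
ft_force: [0.9, 0.3, -0.5]
width: 0.178
t 7.52 grasp [ 0.5426 -0.1468  0.263 ] travel [16.6  4.2 -0.2] roll -0.02 tiltx [-0.001  0.005 -1.   ] F [ 0.92  0.26 -0.48] w 0.178
top {'tilt': np.float64(0.012), 'z0': np.float64(0.2158), 'inl': '29/31', 'L': 11, 'q': -0.0001}
side {'tilt': np.float64(0.0074), 'z0': np.float64(0.214), 'inl': '35/44', 'L': 16, 'q': -0.0018}
```

```bash
python3 -m creep '{"travel":[[-8,0,0],[-4,0,0],[0,4,0],[0,4,0],[0,0,0],[0,0,0]],"roll":[0,0,0,0,0,0]}'
python3 where.py .5468 -.147 .2464 -6.7
```

```text
time: 8.12
position: [0.5515, -0.1489, 0.4328]
tool_rot: [-2.882, 1.567, 1.713]
ft_force: [0.6, -1.0, -1.6]
width: 0.178
t 8.12 grasp [ 0.5514 -0.1483  0.2778] travel [31.4 -4.7 -0.6] roll -0.03 tiltx [-0.001  0.004 -1.   ] F [ 0.55 -1.02 -1.55] w 0.178
```

```bash
python3 -m creep '{"travel":[[0,-4,0],[6,0,0],[6,0,0],[3,0,0],[0,0,0],[0,0,0]],"roll":[0,0,0,0,0,0]}'
python3 where.py .5468 -.147 .2464 -6.7
python3 - <<'E'
from h import *
tilts()
E
```

```text
time: 8.62
position: [0.5464, -0.1481, 0.415]
tool_rot: [-2.43, 1.565, 2.165]
ft_force: [-0.4, 0.1, -0.2]
width: 0.179
t 8.62 grasp [ 0.5459 -0.1473  0.26  ] travel [13.6  0.9 -0.4] roll -0.02 tiltx [-0.003  0.005 -1.   ] F [-0.38  0.09 -0.23] w 0.179
top {'tilt': np.float64(-0.0009), 'z0': np.float64(0.2158), 'inl': '30/31', 'L': 11, 'q': 0.0001}
side {'tilt': np.float64(-0.008), 'z0': np.float64(0.2141), 'inl': '36/45', 'L': 16, 'q': -0.0018}
```

```bash
python3 -m creep '{"travel":[[5,0,0],[5,0,0],[3,0,0],[2,0,0],[0,0,0],[0,0,0]],"roll":[0,0,0,0,0,0]}'
python3 where.py .5468 -.147 .2404 -6.7
python3 - <<'E'
from h import *
tilts()
E
```

```text
time: 9.22
position: [0.5469, -0.1481, 0.3991]
tool_rot: [-2.663, 1.566, 1.932]
ft_force: [0.0, 1.1, -0.8]
width: 0.179
t 9.22 grasp [ 0.5466 -0.1474  0.2441] travel [ 3.7  0.2 -0.4] roll -0.02 tiltx [-0.002  0.004 -1.   ] F [ 0.    1.11 -0.8 ] w 0.179
top {'tilt': np.float64(0.0506), 'z0': np.float64(0.2152), 'inl': '30/32', 'L': 11, 'q': 0.0001}
side {'tilt': np.float64(0.0405), 'z0': np.float64(0.214), 'inl': '37/43', 'L': 17, 'q': -0.002}
```

```bash
python3 -m creep '{"travel":[[2,0,0],[0,0,0],[0,0,0]],"roll":[0,0,0]}'
python3 - <<'E'
from h import *
tilts()
E
python3 -m creep '{"travel":[[0,0,0],[0,0,0],[0,0,0],[0,0,0]],"roll":[0,0,0,0]}' -0.4
python3 - <<'E'
from h import *
tilts()
E
```

```text
time: 9.57
position: [0.5469, -0.1481, 0.3978]
tool_rot: [-2.902, 1.567, 1.693]
ft_force: [-0.6, 0.1, -1.7]
width: 0.18
top {'tilt': np.float64(0.0656), 'z0': np.float64(0.2156), 'inl': '32/32', 'L': 12, 'q': -0.0002}
side {'tilt': np.float64(0.0472), 'z0': np.float64(0.2138), 'inl': '37/42', 'L': 16, 'q': -0.0019}
time: 10.0
position: [0.5472, -0.1483, 0.3984]
tool_rot: [3.047, 1.567, 1.359]
ft_force: [-0.4, -0.0, -0.1]
width: 0.295
top {'tilt': np.float64(0.0715), 'z0': np.float64(0.2158), 'inl': '32/32', 'L': 12, 'q': -0.0}
side {'tilt': np.float64(0.0678), 'z0': np.float64(0.2139), 'inl': '36/44', 'L': 16, 'q': -0.0019}
```

```bash
python3 -m creep '{"travel":[[0,0,0],[0,0,0],[-15,0,0],[-25,0,0],[-25,0,0],[-10,-1,-15],[0,-3,-30],[0,-4,-40],[0,-4,-40],[0,-4,-40],[0,-4,-35],[0,-3,-20],[0,0,-8],[0,0,0],[0,0,0]],"roll":[0,0,0,0,0,-1,-1,-1,-1,0,0,0,0,0,0]}' 0
python3 where.py .5345 .096 .247 -2.5
python3 - <<'E'
from h import *
tilts()
E
```

```text
time: 11.35
position: [0.5404, 0.0874, 0.4775]
tool_rot: [2.501, 1.566, 0.881]
ft_force: [0.2, 0.1, 0.3]
width: 0.495
t 11.35 grasp [0.5409 0.0879 0.3225] travel [75.5 -7.  -7.5] roll -0.29 tiltx [ 0.003  0.003 -1.   ] F [0.21 0.13 0.27] w 0.495
top {'tilt': np.float64(0.0689), 'z0': np.float64(0.216), 'inl': '41/45', 'L': 18, 'q': -0.0001}
side {'tilt': np.float64(0.0642), 'z0': np.float64(0.2141), 'inl': '35/43', 'L': 16, 'q': -0.002}
```

```bash
python3 -m creep '{"travel":[[0,-4,-5],[12,-3,-3],[25,0,0],[25,0,0],[12,0,0],[0,0,0],[0,0,0]],"roll":[0,0,0,0,0,0,0]}'
python3 where.py .5345 .096 .247 -2.5
python3 - <<'E'
from h import *
tilts()
E
```

```text
time: 12.03
position: [0.5351, 0.0873, 0.4026]
tool_rot: [1.847, 1.564, 0.211]
ft_force: [-0.1, -0.3, -0.3]
width: 0.502
t 12.03 grasp [0.5362 0.0875 0.2476] travel [ 0.6 -2.3 -8.4] roll -1.21 tiltx [ 0.007  0.001 -1.   ] F [-0.15 -0.32 -0.27] w 0.502
top {'tilt': np.float64(0.0718), 'z0': np.float64(0.2159), 'inl': '41/45', 'L': 18, 'q': -0.0}
side {'tilt': np.float64(0.0689), 'z0': np.float64(0.2135), 'inl': '31/43', 'L': 10, 'q': -0.0021}
```

```bash
python3 -m creep '{"travel":[[0,-1,-5],[0,-1,-5],[0,0,0],[0,0,0]],"roll":[0,0,0,0]}'
python3 where.py .5345 .096 .247 -2.5
python3 -m creep '{"travel":[[0,0,0],[0,0,0],[0,0,0],[0,0,0],[0,0,0]],"roll":[0,0,0,0,0]}' -1
python3 where.py .5345 .096 .247 -2.5
```

```text
time: 12.47
position: [0.5353, 0.0982, 0.4072]
tool_rot: [1.807, 1.555, 0.17]
ft_force: [-0.2, 0.2, 0.8]
width: 0.498
t 12.47 grasp [0.5377 0.0986 0.2522] travel [ 5.2 -3.1  2.8] roll -1.28 tiltx [ 0.016  0.003 -1.   ] F [-0.22  0.19  0.8 ] w 0.498
time: 12.88
position: [0.5352, 0.099, 0.4085]
tool_rot: [1.794, 1.553, 0.159]
ft_force: [0.9, 0.1, -0.4]
width: 0.176
t 12.88 grasp [0.5379 0.0994 0.2535] travel [ 6.5 -3.3  3.6] roll -1.19 tiltx [ 0.018  0.003 -1.   ] F [ 0.93  0.14 -0.36] w 0.176
```

```bash
python3 -m creep '{"travel":[[-10,0,0],[-15,0,0],[-15,0,0],[0,0,0],[0,-15,0],[0,-30,0],[0,-30,0],[0,-20,0],[0,-5,5],[0,0,20],[0,2,38],[0,2,40],[0,2,40],[0,2,40],[0,2,40],[0,2,40],[0,2,40],[0,2,30],[0,0,15],[0,0,0]],"roll":[0,0,0,0,0,0,0,0,0,0,1,1,1,0,0,0,0,0,0,0]}'
python3 where.py .4292 -.290 .2935 -6.7
```

```text
time: 14.55
position: [0.3998, -0.2584, 0.4385]
tool_rot: [1.738, 1.565, 0.054]
ft_force: [0.6, 0.1, -1.6]
width: 0.175
t 14.55 grasp [ 0.4007 -0.2583  0.2835] travel [-9.8 31.9 28.2] roll 0.24 tiltx [ 0.006  0.    -1.   ] F [ 0.57  0.08 -1.55] w 0.175
```

```bash
python3 -m creep '{"travel":[[-6,10,12],[-5,25,15],[0,35,5],[0,35,0],[0,18,0],[0,6,0],[0,0,0],[0,0,0]],"roll":[0.3,0,0,0,0,0,0,0]}'
python3 where.py .5285 -.302 .2535 -6.7
python3 - <<'E'
from h import *
tilts()
p,W=grab("side");cv2.imwrite('pics/s4.png',cv2.resize(p[80:220,220:390,::-1],None,fx=4,fy=4,interpolation=2))
E
```

```text
time: 15.22
position: [0.5237, -0.305, 0.444]
tool_rot: [-2.566, 1.561, 2.023]
ft_force: [-0.2, 0.9, -1.3]
width: 0.178
t 15.22 grasp [ 0.523  -0.3036  0.289 ] travel [35.5  5.5 -2. ] roll -0.37 tiltx [-0.004  0.009 -1.   ] F [-0.25  0.94 -1.28] w 0.178
top {'tilt': np.float64(0.0801), 'z0': np.float64(0.2173), 'inl': '22/28', 'L': 18, 'q': -0.0002}
side {'tilt': np.float64(0.0657), 'z0': np.float64(0.2141), 'inl': '29/40', 'L': 16, 'q': -0.0017}
```

View pics/s4.png

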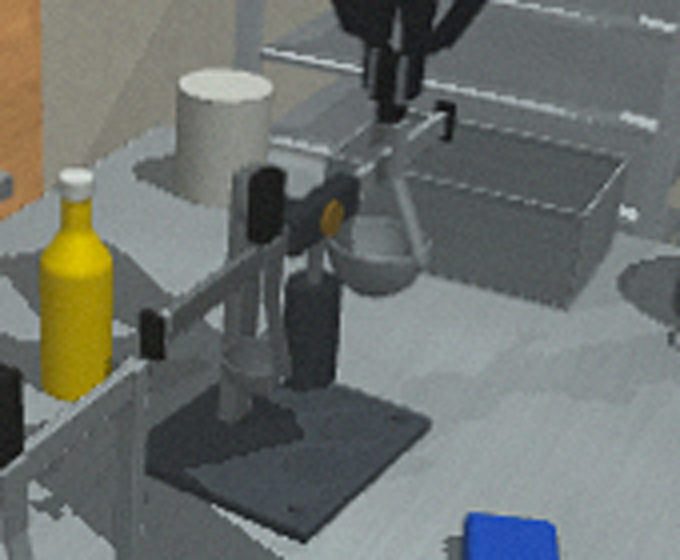

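The small ladle hangs on the left arm (262,205) and the big one is held over the right arm (390,120).

```bash
python3 -m creep '{"travel":[[0,4,0],[0,2,0],[0,0,0]],"roll":[0,0,0]}'
python3 where.py .5285 -.302 .2535 -6.7
```

```text
time: 15.62
position: [0.5265, -0.3052, 0.4458]
tool_rot: [-2.571, 1.562, 2.015]
ft_force: [0.4, -0.1, -0.9]
width: 0.181
t 15.62 grasp [ 0.5259 -0.304   0.2908] travel [37.3  2.5 -2. ] roll -0.5 tiltx [-0.004  0.008 -1.   ] F [ 0.38 -0.09 -0.91] w 0.181
```

```bash
python3 -m creep '{"travel":[[0,3,0],[6,0,0],[6,0,0],[5,0,0],[0,0,0]],"roll":[0,0,0,0,0]}'
python3 where.py .5285 -.302 .2595 -6.7
python3 - <<'E'
from h import *
tilts()
E
```

```text
time: 16.03
position: [0.5288, -0.3056, 0.428]
tool_rot: [-2.637, 1.563, 1.949]
ft_force: [0.5, -0.2, -1.4]
width: 0.175
t 16.03 grasp [ 0.5284 -0.3045  0.273 ] travel [13.5 -0.2 -2.4] roll -0.54 tiltx [-0.003  0.007 -1.   ] F [ 0.51 -0.21 -1.37] w 0.175
top {'tilt': np.float64(0.0688), 'z0': np.float64(0.2156), 'inl': '27/33', 'L': 18, 'q': -0.0003}
side {'tilt': np.float64(0.0657), 'z0': np.float64(0.2144), 'inl': '30/41', 'L': 16, 'q': -0.0017}
```

```bash
cat >> h.py <<'E'
def force(k=8):
    F=[]
    for i in range(k):
        viewer.capture("top");F.append(sense()['ft_force'])
    print('F',np.mean(F,0).round(2),'+-',np.std(F,0).round(2))
E
python3 -c "
from h import *
force()"
python3 -m creep '{"travel":[[4,0,0],[5,0,0],[5,0,0],[2,0,0],[2,0,0],[0,0,0]],"roll":[0,0,0,0,0,0]}'
python3 where.py .5285 -.302 .2595 -6.7
python3 - <<'E'
from h import *
tilts()
E
```

```text
F [ 0.18 -0.13 -1.44] +- [0.21 0.46 0.41]
time: 17.03
position: [0.5293, -0.3058, 0.4102]
tool_rot: [-3.116, 1.566, 1.47]
ft_force: [-0.6, -0.2, -2.0]
width: 0.178
t 17.03 grasp [ 0.5294 -0.3051  0.2552] travel [-4.2 -1.3 -3. ] roll -0.54 tiltx [ 0.     0.005 -1.   ] F [-0.65 -0.22 -2.05] w 0.178
top {'tilt': np.float64(0.0091), 'z0': np.float64(0.2161), 'inl': '24/32', 'L': 17, 'q': -0.0004}
side {'tilt': np.float64(0.0055), 'z0': np.float64(0.2144), 'inl': '31/39', 'L': 16, 'q': -0.0019}
```

```bash
python3 -m creep '{"travel":[[2,0,0],[2,0,0],[2,0,0],[1,0,0],[0,0,0]],"roll":[0,0,0,0,0]}'
python3 where.py .5285 -.302 .2595 -6.7
python3 - <<'E'
from h import *
tilts()
force(6)
E
```

```text
time: 17.55
position: [0.5294, -0.3062, 0.4043]
tool_rot: [2.574, 1.567, 0.877]
ft_force: [-0.7, 1.2, -0.9]
width: 0.179
t 17.55 grasp [ 0.5298 -0.3058  0.2493] travel [-10.2  -1.7  -3.6] roll -0.54 tiltx [ 0.002  0.003 -1.   ] F [-0.7   1.2  -0.92] w 0.179
top {'tilt': np.float64(-0.052), 'z0': np.float64(0.2166), 'inl': '26/33', 'L': 18, 'q': -0.0002}
side {'tilt': np.float64(-0.0584), 'z0': np.float64(0.2142), 'inl': '30/40', 'L': 16, 'q': -0.0018}
F [-0.66 -0.7  -0.16] +- [0.44 0.28 0.51]
```

```bash
python3 -m creep '{"travel":[[2,0,0],[0,0,0]],"roll":[0,0]}'
python3 -m creep '{"travel":[[0,0,0],[0,0,0],[0,0,0],[0,0,0]],"roll":[0,0,0,0]}' -0.4
python3 where.py .5285 -.302 .2595 -6.7
python3 - <<'E'
from h import *
tilts();tilts()
E
```

```text
time: 18.12
position: [0.5293, -0.3061, 0.4026]
tool_rot: [2.56, 1.567, 0.863]
ft_force: [0.4, 0.8, -1.8]
width: 0.177
time: 18.45
position: [0.5299, -0.3062, 0.4026]
tool_rot: [2.222, 1.566, 0.525]
ft_force: [0.1, 1.1, -0.2]
width: 0.299
t 18.45 grasp [ 0.5305 -0.3058  0.2476] travel [-11.9  -2.4  -3.6] roll -0.53 tiltx [ 0.004  0.002 -1.   ] F [ 0.1   1.09 -0.23] w 0.299
top {'tilt': np.float64(-0.0638), 'z0': np.float64(0.2163), 'inl': '26/33', 'L': 18, 'q': -0.0002}
side {'tilt': np.float64(-0.0722), 'z0': np.float64(0.2143), 'inl': '26/40', 'L': 15, 'q': -0.0019}
top {'tilt': np.float64(-0.0719), 'z0': np.float64(0.2169), 'inl': '26/33', 'L': 18, 'q': -0.0003}
side {'tilt': np.float64(-0.0789), 'z0': np.float64(0.2144), 'inl': '28/40', 'L': 16, 'q': -0.0021}
```

```bash
python3 -m creep '{"travel":[[0,0,0],[0,0,0],[-15,0,0],[-25,0,0],[-25,0,0],[-8,-1,-15],[0,-2,-30],[0,-3,-40],[0,-4,-40],[0,-4,-40],[0,-4,-40],[0,-4,-40],[0,-4,-40],[0,-4,-40],[0,-4,-40],[0,-2,-40],[0,0,-25],[0,0,-12],[0,0,0],[0,0,0]],"roll":[0,0,0,0,0,-1,-1,-1,-1,0,0,0,0,0,0,0,0,0,0,0]}' 0
python3 where.py .5375 .173 .247 -2.5
python3 - <<'E'
from h import *
tilts();tilts();tilts()
E
```

```text
time: 20.32
position: [0.5135, 0.1589, 0.4735]
tool_rot: [-2.949, 1.56, 1.72]
ft_force: [-0.5, -0.3, -0.5]
width: 0.5
t 20.32 grasp [0.5133 0.1606 0.3185] travel [ 71.6  23.8 -12.7] roll 0.01 tiltx [-0.002  0.011 -1.   ] F [-0.52 -0.32 -0.46] w 0.5
top {'tilt': np.float64(-0.0719), 'z0': np.float64(0.2167), 'inl': '35/46', 'L': 18, 'q': -0.0003}
side {'tilt': np.float64(-0.0787), 'z0': np.float64(0.2145), 'inl': '23/41', 'L': 14, 'q': -0.0021}
top {'tilt': np.float64(-0.0708), 'z0': np.float64(0.2167), 'inl': '34/46', 'L': 17, 'q': -0.0004}
side {'tilt': np.float64(-0.0792), 'z0': np.float64(0.2142), 'inl': '28/43', 'L': 15, 'q': -0.002}
top {'tilt': np.float64(-0.0739), 'z0': np.float64(0.2169), 'inl': '36/47', 'L': 19, 'q': -0.0004}
side {'tilt': np.float64(-0.0793), 'z0': np.float64(0.2144), 'inl': '28/43', 'L': 16, 'q': -0.002}
```

```bash
python3 -m creep '{"travel":[[0,12,-6],[0,10,-6],[0,0,0],[15,0,0],[25,0,0],[25,0,0],[8,0,0],[0,0,0]],"roll":[0,0,0,0,0,0,0,0]}'
python3 where.py .5375 .173 .247 -2.5
```

```text
time: 21.28
position: [0.5403, 0.1632, 0.4014]
tool_rot: [2.78, 1.559, 1.152]
ft_force: [-0.1, 0.5, -0.2]
width: 0.498
t 21.28 grasp [0.541  0.1648 0.2464] travel [-0.6 -4.  -8. ] roll -0.79 tiltx [ 0.005  0.011 -1.   ] F [-0.06  0.48 -0.15] w 0.498
```

```bash
python3 -m creep '{"travel":[[1,-2,-5],[1,-1,-5],[1,0,0],[0,0,0]],"roll":[0,0,0,0]}'
python3 where.py .5375 .173 .247 -2.5
python3 -m creep '{"travel":[[0,0,0],[0,0,0],[0,0,0],[0,0,0],[0,0,0]],"roll":[0,0,0,0,0]}' -1
python3 where.py .5375 .173 .247 -2.5
```

```text
time: 21.62
position: [0.5385, 0.174, 0.401]
tool_rot: [2.635, 1.557, 1.006]
ft_force: [-0.2, 0.1, 0.3]
width: 0.502
t 21.62 grasp [0.5396 0.1758 0.246 ] travel [-1.  -2.   2.9] roll -0.85 tiltx [ 0.007  0.011 -1.   ] F [-0.21  0.12  0.34] w 0.502
time: 22.03
position: [0.5388, 0.1746, 0.4038]
tool_rot: [2.426, 1.553, 0.798]
ft_force: [-0.3, 0.7, -1.3]
width: 0.184
t 22.03 grasp [0.5407 0.1765 0.2489] travel [ 1.8 -3.   3.7] roll -0.79 tiltx [ 0.012  0.012 -1.   ] F [-0.3   0.71 -1.33] w 0.184
```

```bash
python3 -m creep '{"travel":[[-10,0,0],[-17,0,0],[-17,0,0],[-2,0,0],[0,-15,0],[0,-30,0],[0,-30,0],[0,-12,0],[0,-3,5],[0,0,20],[0,2,35],[0,2,40],[0,2,40],[0,2,40],[0,2,30],[0,2,18],[0,0,5],[0,0,0]],"roll":[0,0,0,0,0,0,0,0,0,0,1,1,1,0,0,0,0,0]}'
python3 where.py .4548 -.0728 .296 -6.7
```

```text
time: 23.53
position: [0.4345, -0.0664, 0.4443]
tool_rot: [2.228, 1.556, 0.55]
ft_force: [-0.4, 1.2, -1.2]
width: 0.181
t 23.53 grasp [ 0.4365 -0.0652  0.2893] travel [-6.5 19.1  5.5] roll 0.56 tiltx [ 0.013  0.008 -1.   ] F [-0.4   1.19 -1.21] w 0.181
```

```bash
python3 -m creep '{"travel":[[-5,12,4],[-3,30,2],[0,35,0],[0,26,0],[0,12,0],[0,3,0],[0,0,0],[0,0,0]],"roll":[0.6,0,0,0,0,0,0,0]}'
python3 where.py .5541 -.0845 .259 -6.7
python3 - <<'E'
from h import *
tilts()
E
```

```text
time: 24.2
position: [0.5552, -0.0808, 0.4506]
tool_rot: [2.668, 1.556, 0.983]
ft_force: [0.8, -0.2, -1.0]
width: 0.177
t 24.2 grasp [ 0.5565 -0.0788  0.2956] travel [36.5 -2.   6.4] roll 0.15 tiltx [ 0.008  0.013 -1.   ] F [ 0.83 -0.21 -1.05] w 0.177
top {'tilt': np.float64(-0.0713), 'z0': np.float64(0.2168), 'inl': '27/36', 'L': 9, 'q': -0.0008}
side {'tilt': np.float64(-0.0792), 'z0': np.float64(0.2144), 'inl': '20/41', 'L': 8, 'q': -0.002}
```

```bash
python3 -m creep '{"travel":[[0,-2,3],[0,0,2],[7,0,0],[7,0,0],[5,0,0],[0,0,0],[0,0,0]],"roll":[0,0,0,0,0,0,0]}'
python3 where.py .5541 -.0845 .259 -6.7
python3 - <<'E'
from h import *
tilts()
p,W=grab("side");cv2.imwrite('pics/s5.png',cv2.resize(p[90:220,230:370,::-1],None,fx=5,fy=4.6,interpolation=2))
E
```

```text
time: 24.88
position: [0.5477, -0.0853, 0.4307]
tool_rot: [2.682, 1.556, 0.995]
ft_force: [0.5, -0.0, -1.7]
width: 0.179
t 24.88 grasp [ 0.5489 -0.0834  0.2757] travel [16.8  5.2  0.7] roll 0.08 tiltx [ 0.008  0.013 -1.   ] F [ 0.46 -0.04 -1.68] w 0.179
top {'tilt': np.float64(-0.0882), 'z0': np.float64(0.2206), 'inl': '17/30', 'L': 0, 'q': -0.0005}
side {'tilt': np.float64(-0.0738), 'z0': np.float64(0.2151), 'inl': '20/38', 'L': 7, 'q': -0.0019}
```

View pics/s5.png

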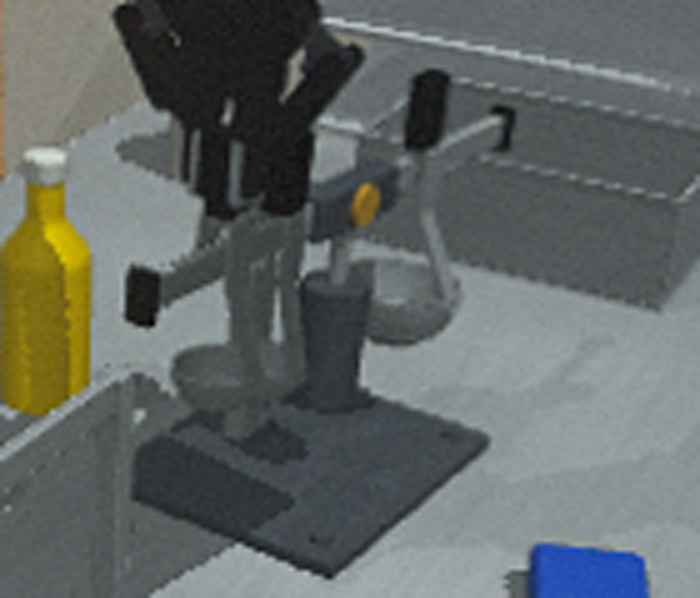

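The small ladle on the left and the big one on the right both hang quietly. The third is over the left arm, about 5 mm too near the robot.

```bash
python3 -m creep '{"travel":[[-5,0,0],[-4,0,0],[0,4,0],[0,1,0],[0,0,0],[0,0,0]],"roll":[0,0,0,0,0,0]}'
python3 where.py .5541 -.0845 .259 -6.7
```

```text
time: 25.53
position: [0.5542, -0.0861, 0.4426]
tool_rot: [2.464, 1.554, 0.778]
ft_force: [1.2, 0.5, -1.6]
width: 0.18
t 25.53 grasp [ 0.556  -0.0843  0.2876] travel [28.6 -2.2  0.8] roll 0.11 tiltx [ 0.012  0.012 -1.   ] F [ 1.18  0.46 -1.62] w 0.18
```

```bash
python3 -m creep '{"travel":[[0,-1.5,0],[6,0,0],[6,0,0],[4,0,0],[0,0,0],[0,0,0]],"roll":[0,0,0,0,0,0]}'
python3 where.py .5541 -.0845 .259 -6.7
python3 - <<'E'
from h import *
tilts()
E
```

```text
time: 26.03
position: [0.5522, -0.0856, 0.4239]
tool_rot: [2.577, 1.555, 0.891]
ft_force: [-0.3, 0.3, -1.7]
width: 0.177
t 26.03 grasp [ 0.5538 -0.0837  0.269 ] travel [10.   0.3  0.9] roll 0.11 tiltx [ 0.01   0.012 -1.   ] F [-0.3   0.35 -1.69] w 0.177
top {'tilt': np.float64(-0.0733), 'z0': np.float64(0.217), 'inl': '24/33', 'L': 6, 'q': -0.0005}
side {'tilt': np.float64(-0.0803), 'z0': np.float64(0.2146), 'inl': '23/39', 'L': 10, 'q': -0.0019}
```

```bash
python3 -m creep '{"travel":[[4,0,0],[4,0,0],[2.5,0,0],[2.5,0,0],[2.5,0,0],[2.5,0,0],[2,0,0],[1,0,0],[0,0,0]],"roll":[0,0,0,0,0,0,0,0,0]}'
python3 where.py .5541 -.0845 .242 -6.7
python3 - <<'E'
from h import *
tilts()
force(4)
E
```

```text
time: 26.88
position: [0.553, -0.0852, 0.4016]
tool_rot: [2.474, 1.554, 0.789]
ft_force: [0.0, 0.2, -0.0]
width: 0.179
t 26.88 grasp [ 0.5549 -0.0834  0.2467] travel [ 4.6 -0.7  1.3] roll 0.11 tiltx [ 0.012  0.012 -1.   ] F [ 0.05  0.15 -0.04] w 0.179
top {'tilt': np.float64(0.0028), 'z0': np.float64(0.2171), 'inl': '20/30', 'L': 2, 'q': -0.0005}
side {'tilt': np.float64(0.0053), 'z0': np.float64(0.2145), 'inl': '23/39', 'L': 9, 'q': -0.0018}
F [-0.33  0.09 -0.85] +- [0.75 0.49 0.18]
```

```bash
python3 -m creep '{"travel":[[1.5,0,0],[1.5,0,0],[1.5,0,0],[0.5,0,0],[0,0,0]],"roll":[0,0,0,0,0]}'
python3 where.py .5541 -.0845 .242 -6.7
python3 - <<'E'
from h import *
tilts()
E
```

```text
time: 27.6
position: [0.5531, -0.0852, 0.3971]
tool_rot: [2.411, 1.553, 0.725]
ft_force: [-0.6, 0.6, -0.4]
width: 0.18
t 27.6 grasp [ 0.5552 -0.0833  0.2421] travel [ 0.1 -0.9  1.3] roll 0.11 tiltx [ 0.013  0.012 -1.   ] F [-0.62  0.56 -0.44] w 0.18
top {'tilt': np.float64(0.0399), 'z0': np.float64(0.2168), 'inl': '21/31', 'L': 3, 'q': -0.0006}
side {'tilt': np.float64(0.0381), 'z0': np.float64(0.2146), 'inl': '25/37', 'L': 10, 'q': -0.0019}
```

```bash
python3 -m creep '{"travel":[[0,0,0],[0,0,0],[0,0,0],[0,0,0]],"roll":[0,0,0,0]}' -0.4
python3 - <<'E'
from h import *
tilts();tilts()
E
python3 -m creep '{"travel":[[0,0,0],[0,0,0],[-15,0,0],[-25,0,0],[-25,0,0],[-8,0,15],[0,0,30],[0,0,38],[0,0,38],[0,0,38],[0,0,30],[0,0,15],[0,0,5],[0,0,0]],"roll":[0,0,0,0,0,0,0,0,0,0,0,0,0,0]}' 0
python3 where.py .527 -.3095 .247 -6.7
python3 - <<'E'
from h import *
tilts();tilts()
p,W=grab("side");cv2.imwrite('pics/s6.png',cv2.resize(p[90:220,230:370,::-1],None,fx=5,fy=4.6,interpolation=2))
t,q,z=barpts(W);m=(p.max(2)<50)&(z>.23)&(z<.28)&(abs(q)<.02)&(abs(t)<.15)
for lo,hi in((.04,.105),(.105,.18),(-.18,-.05)):
    k=m&(t>lo)&(t<hi);print(k.sum(),np.percentile(t[k],[5,50,95]).round(4),np.percentile(q[k],[5,95]).round(4))
E
```

```text
time: 28.03
position: [0.5536, -0.0854, 0.3977]
tool_rot: [2.323, 1.552, 0.637]
ft_force: [0.6, -0.4, -0.7]
width: 0.298
top {'tilt': np.float64(0.0855), 'z0': np.float64(0.2166), 'inl': '20/32', 'L': 3, 'q': -0.0004}
side {'tilt': np.float64(0.0872), 'z0': np.float64(0.2156), 'inl': '20/38', 'L': 6, 'q': -0.002}
top {'tilt': np.float64(0.1034), 'z0': np.float64(0.2161), 'inl': '23/32', 'L': 5, 'q': -0.0004}
side {'tilt': np.float64(0.0972), 'z0': np.float64(0.2155), 'inl': '23/40', 'L': 9, 'q': -0.002}
time: 29.4
position: [0.528, -0.3014, 0.471]
tool_rot: [2.282, 1.552, 0.601]
ft_force: [0.4, 0.3, 0.0]
width: 0.5
t 29.4 grasp [ 0.5304 -0.2997  0.316 ] travel [68.8 -3.3 10.9] roll 0.4 tiltx [ 0.016  0.011 -1.   ] F [0.44 0.29 0.04] w 0.5
top {'tilt': np.float64(0.0761), 'z0': np.float64(0.2173), 'inl': '12/32', 'L': 6, 'q': -0.0006}
side {'tilt': np.float64(0.0741), 'z0': np.float64(0.2158), 'inl': '19/39', 'L': 6, 'q': -0.002}
top {'tilt': np.float64(0.0813), 'z0': np.float64(0.2169), 'inl': '20/33', 'L': 13, 'q': -0.0005}
side {'tilt': np.float64(0.0669), 'z0': np.float64(0.2161), 'inl': '16/40', 'L': 2, 'q': -0.002}
111 [0.0682 0.0845 0.0884] [-0.0094  0.0042]
56 [0.1322 0.1414 0.1497] [-0.0088  0.0002]
109 [-0.09   -0.0737 -0.0695] [-0.0089  0.0048]
```

View pics/s6.png

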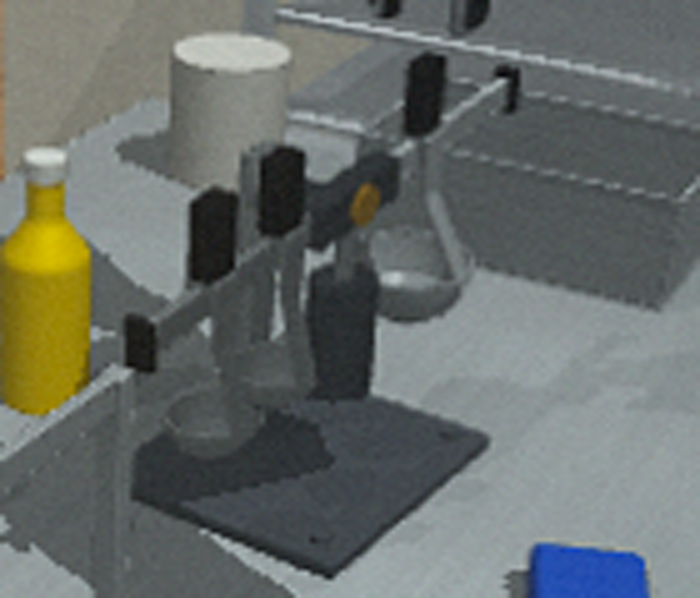

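All three hang on the bar, which is left-down. The small ones' grips are at (213,235) and (282,190), the big one's at (425,95). Next I slide the big one outwards.

```bash
python3 -m creep '{"travel":[[0,-2,4],[10,0,2],[20,0,0],[20,0,0],[10,0,0],[2,0,0],[0,0,0]],"roll":[0.4,0,0,0,0,0,0]}'
python3 where.py .5283 -.3039 .250 -6.7
cat >> h.py <<'E'
def tilte(k=1):
    for i in range(k):
        for n in("top","side"):
            p,W=grab(n);print(n,tilt(n,p,W,.152,.193))
E
python3 - <<'E'
from h import *
for n in("side","top"):
    f=np.load(f'pics/{n}0.npz');W=cloud(n,f['d']);print('ref',n,tilt(n,f['p'],W,.152,.193))
tilte(4)
E
```

```text
time: 30.23
position: [0.5278, -0.2988, 0.407]
tool_rot: [2.195, 1.55, 0.518]
ft_force: [-0.1, 0.4, 0.4]
width: 0.501
t 30.23 grasp [ 0.5306 -0.2972  0.252 ] travel [ 1.9 -1.6  7. ] roll 0.62 tiltx [ 0.018  0.011 -1.   ] F [-0.08  0.4   0.41] w 0.501
ref side {'tilt': np.float64(-0.0031), 'z0': np.float64(0.2139), 'inl': '12/13', 'L': 5, 'q': -0.0018}
ref top {'tilt': np.float64(0.0014), 'z0': np.float64(0.2157), 'inl': '13/14', 'L': 6, 'q': 0.0}
top {'tilt': np.float64(0.0828), 'z0': np.float64(0.2157), 'inl': '11/11', 'L': 7, 'q': -0.0003}
side {'tilt': np.float64(0.0794), 'z0': np.float64(0.2145), 'inl': '11/14', 'L': 5, 'q': -0.0018}
top {'tilt': np.float64(0.0812), 'z0': np.float64(0.2153), 'inl': '11/11', 'L': 7, 'q': -0.0003}
side {'tilt': np.float64(0.0788), 'z0': np.float64(0.2147), 'inl': '11/14', 'L': 5, 'q': -0.0018}
top {'tilt': np.float64(0.0849), 'z0': np.float64(0.2155), 'inl': '11/11', 'L': 7, 'q': -0.0004}
side {'tilt': np.float64(0.0809), 'z0': np.float64(0.2143), 'inl': '11/13', 'L': 5, 'q': -0.0015}
top {'tilt': np.float64(0.0865), 'z0': np.float64(0.2153), 'inl': '11/11', 'L': 7, 'q': -0.0003}
side {'tilt': np.float64(0.0816), 'z0': np.float64(0.2147), 'inl': '13/14', 'L': 6, 'q': -0.0017}
```

```bash
python3 -m creep '{"travel":[[1,-1,4],[1,0,2],[0,0,0],[0,0,0]],"roll":[0.6,0,0,0]}'
python3 where.py .5283 -.3039 .250 -6.7
python3 -m creep '{"travel":[[0,0,0],[0,0,0],[0,0,0],[0,0,0],[0,0,0]],"roll":[0,0,0,0,0]}' -1
python3 where.py .5224 -.3535 .250 -6.7
python3 -c "
from h import *
tilte(1)"
```

```text
time: 30.97
position: [0.5264, -0.3062, 0.4078]
tool_rot: [1.971, 1.546, 0.282]
ft_force: [0.2, -0.3, 0.6]
width: 0.505
t 30.97 grasp [ 0.53   -0.3052  0.2529] travel [ 2.9 -1.9 -1. ] roll -0.09 tiltx [ 0.024  0.007 -1.   ] F [ 0.18 -0.26  0.59] w 0.505
time: 31.38
position: [0.5262, -0.3065, 0.4077]
tool_rot: [1.982, 1.547, 0.292]
ft_force: [-0.0, 0.3, 0.6]
width: 0.178
t 31.38 grasp [ 0.5298 -0.3054  0.2528] travel [ 2.3 -1.7 48.7] roll -0.11 tiltx [ 0.023  0.007 -1.   ] F [-0.01  0.28  0.58] w 0.178
top {'tilt': np.float64(0.0827), 'z0': np.float64(0.216), 'inl': '8/9', 'L': 6, 'q': -0.0005}
side {'tilt': np.float64(0.0775), 'z0': np.float64(0.2145), 'inl': '9/14', 'L': 4, 'q': -0.0017}
```

```bash
python3 -m creep '{"travel":[[0,0,3],[0.5,0,5],[0.5,0,5],[0.5,0,5],[0.7,0,5],[0.8,0,5],[0.9,0,5],[1,0,5],[1,0,4],[1,0,2],[0,0,0],[0,0,0]],"roll":[0,0,0,0,0,0,0,0,0,0,0,0]}'
python3 where.py .5224 -.3535 .246 -6.7
python3 -c "
from h import *
tilte(2)"
```

```text
time: 32.48
position: [0.5205, -0.3547, 0.3987]
tool_rot: [2.123, 1.546, 0.433]
ft_force: [-0.3, 1.7, 0.5]
width: 0.181
t 32.48 grasp [ 0.5241 -0.353   0.2438] travel [-2.3 -1.5  0.6] roll -0.16 tiltx [ 0.023  0.01  -1.   ] F [-0.31  1.71  0.54] w 0.181
top {'tilt': np.float64(-0.124), 'z0': np.float64(0.1985), 'inl': '7/7', 'L': 7, 'q': -0.0}
side {'tilt': np.float64(-0.033), 'z0': np.float64(0.212), 'inl': '10/12', 'L': 6, 'q': -0.0019}
top {'tilt': np.float64(-0.0935), 'z0': np.float64(0.2037), 'inl': '7/7', 'L': 7, 'q': -0.0}
side {'tilt': np.float64(-0.0236), 'z0': np.float64(0.2137), 'inl': '11/13', 'L': 5, 'q': -0.0016}
```

```bash
python3 -m creep '{"travel":[[-2,0,0],[-1,0,0],[0,0,0]],"roll":[0,0,0]}'
python3 -c "
from h import *
tilte(2)"
```

```text
time: 32.93
position: [0.5205, -0.3541, 0.4026]
tool_rot: [2.068, 1.546, 0.379]
ft_force: [-0.6, -0.1, 0.2]
width: 0.175
top {'tilt': np.float64(-0.0258), 'z0': np.float64(0.2092), 'inl': '7/8', 'L': 7, 'q': -0.0001}
side {'tilt': np.float64(0.0036), 'z0': np.float64(0.2133), 'inl': '13/15', 'L': 6, 'q': -0.0018}
top {'tilt': np.float64(-0.1171), 'z0': np.float64(0.1946), 'inl': '6/7', 'L': 6, 'q': -0.0001}
side {'tilt': np.float64(0.0007), 'z0': np.float64(0.2133), 'inl': '11/13', 'L': 6, 'q': -0.0017}
```

```bash
python3 -m creep '{"travel":[[0,0,0],[0,0,0],[0,0,0],[0,0,0],[0,0,0],[0,0,0]],"roll":[0,0,0,0,0,0]}' -0.5
python3 -c "
from h import *
for i in range(7):
    p,W=grab('side');print(tilt('side',p,W,.152,.193))
    p,W=grab('side')
"; python3 where.py .5224 -.3535 .246 -6.7
```

```text
time: 33.63
position: [0.5207, -0.3546, 0.402]
tool_rot: [2.041, 1.546, 0.351]
ft_force: [0.1, 0.2, -0.2]
width: 0.25
{'tilt': np.float64(0.003), 'z0': np.float64(0.2123), 'inl': '11/13', 'L': 6, 'q': -0.0019}
{'tilt': np.float64(0.0011), 'z0': np.float64(0.2117), 'inl': '9/12', 'L': 6, 'q': -0.0017}
{'tilt': np.float64(0.0024), 'z0': np.float64(0.2119), 'inl': '11/12', 'L': 6, 'q': -0.002}
{'tilt': np.float64(-0.0), 'z0': np.float64(0.2121), 'inl': '13/13', 'L': 8, 'q': -0.0018}
{'tilt': np.float64(-0.005), 'z0': np.float64(0.2114), 'inl': '12/13', 'L': 6, 'q': -0.0017}
{'tilt': np.float64(-0.0005), 'z0': np.float64(0.2117), 'inl': '12/13', 'L': 7, 'q': -0.0018}
{'tilt': np.float64(-0.0017), 'z0': np.float64(0.2116), 'inl': '11/12', 'L': 6, 'q': -0.0022}
t 34.33 grasp [ 0.5242 -0.3532  0.2471] travel [ 1.1 -1.8  0.5] roll -0.1 tiltx [ 0.023  0.008 -1.   ] F [-0.1  -0.4  -0.18] w 0.248
```

```bash
python3 -m creep '{"travel":[[0,0,0],[0,0,0],[0,0,0],[-10,0,0],[-20,0,0],[-25,0,0],[-20,-10,0],[0,-25,0],[0,-25,0],[0,-10,0],[0,0,0]],"roll":[0,0,0,0,0,0,0,0,0,0,0]}' 0
python3 - <<'E'
from h import *
tilte(3)
p,W=grab("side");cv2.imwrite('pics/s7.png',cv2.resize(p[90:220,230:370,::-1],None,fx=5,fy=4.6,interpolation=2))
E
```

```text
time: 35.25
position: [0.4485, -0.3467, 0.4833]
tool_rot: [1.931, 1.545, 0.244]
ft_force: [-0.4, 0.2, -0.0]
width: 0.5
top {'tilt': np.float64(0.0091), 'z0': np.float64(0.215), 'inl': '10/11', 'L': 7, 'q': -0.0002}
side {'tilt': np.float64(0.0088), 'z0': np.float64(0.2137), 'inl': '12/13', 'L': 6, 'q': -0.0017}
top {'tilt': np.float64(0.0125), 'z0': np.float64(0.2152), 'inl': '9/10', 'L': 6, 'q': -0.0004}
side {'tilt': np.float64(0.0128), 'z0': np.float64(0.2136), 'inl': '12/12', 'L': 6, 'q': -0.0017}
top {'tilt': np.float64(0.0091), 'z0': np.float64(0.2146), 'inl': '10/11', 'L': 7, 'q': -0.0005}
side {'tilt': np.float64(0.011), 'z0': np.float64(0.2136), 'inl': '13/14', 'L': 6, 'q': -0.0018}
```

View pics/s7.png

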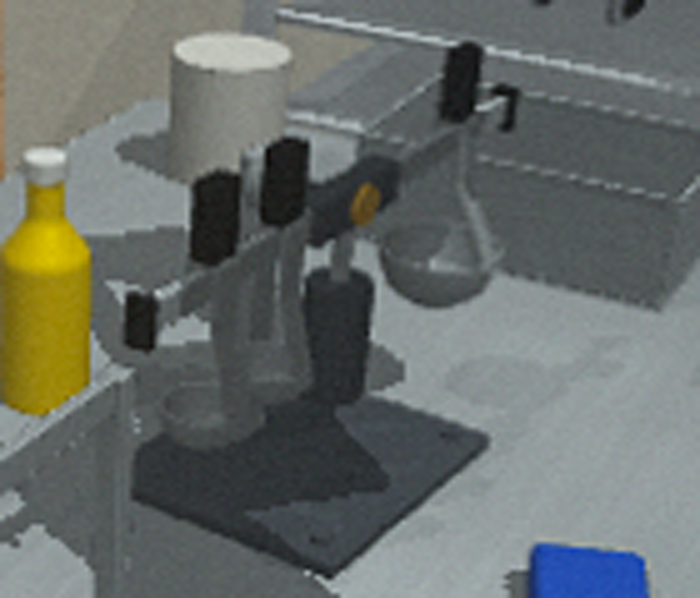

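The bar now hangs slightly left-down (~0.011), and the big ladle's grip is at (462,80). That is too close to the limit, so I'll move the big one about 7 mm further out.

```bash
python3 -m creep '{"travel":[[0,15,0],[0,25,0],[0,25,0],[0,6,0],[0,0,0],[0,0,0]],"roll":[0,0,0,0,0,0]}'
python3 where.py .5230 -.3525 .248 -6.7; python3 -c "
from h import *
tilte(2)"
```

```text
time: 36.1
position: [0.5266, -0.3556, 0.4793]
tool_rot: [2.219, 1.548, 0.535]
ft_force: [0.5, -0.2, 0.5]
width: 0.497
t 36.1 grasp [ 0.5296 -0.3539  0.3243] travel [76.2 -8.1  0.4] roll 0.19 tiltx [ 0.019  0.011 -1.   ] F [ 0.51 -0.18  0.48] w 0.497
top {'tilt': np.float64(-0.0313), 'z0': np.float64(0.2081), 'inl': '6/7', 'L': 6, 'q': -0.0}
side {'tilt': np.float64(0.0116), 'z0': np.float64(0.2139), 'inl': '14/15', 'L': 8, 'q': -0.0017}
top {'tilt': np.float64(-0.0363), 'z0': np.float64(0.2069), 'inl': '6/7', 'L': 6, 'q': -0.0001}
side {'tilt': np.float64(0.0102), 'z0': np.float64(0.2137), 'inl': '12/12', 'L': 6, 'q': -0.0018}
```

```bash
python3 -m creep '{"travel":[[0,-4,0],[0,-3,0],[10,0,0],[20,0,0],[25,0,0],[15,0,0],[2,0,0],[0,0,0],[0,0,0]],"roll":[0,0,0,0,0,0,0,0,0]}'
python3 where.py .5230 -.3525 .248 -6.7
```

```text
time: 37.05
position: [0.5139, -0.3537, 0.4069]
tool_rot: [2.017, 1.547, 0.327]
ft_force: [-0.3, 0.6, 0.4]
width: 0.496
t 37.05 grasp [ 0.5174 -0.3525  0.252 ] travel [ 4.1  5.5 -0.7] roll -0.11 tiltx [ 0.023  0.008 -1.   ] F [-0.32  0.61  0.38] w 0.496
```

```bash
python3 -m creep '{"travel":[[2,4,0],[1,1,0],[0,0,0],[0,0,0]],"roll":[0,0,0,0]}'
python3 where.py .5230 -.3525 .248 -6.7
python3 -m creep '{"travel":[[0,0,0],[0,0,0],[0,0,0],[0,0,0],[0,0,0]],"roll":[0,0,0,0,0]}' -1
python3 where.py .5230 -.3525 .248 -6.7; python3 -c "
from h import *
tilte(1)"
```

```text
time: 37.38
position: [0.5201, -0.3551, 0.4072]
tool_rot: [1.831, 1.543, 0.141]
ft_force: [-0.3, 0.2, -0.3]
width: 0.498
t 37.38 grasp [ 0.5243 -0.3545  0.2523] travel [ 4.2 -1.7 -1.8] roll -0.12 tiltx [ 0.027  0.004 -1.   ] F [-0.33  0.21 -0.33] w 0.498
time: 37.8
position: [0.5204, -0.3552, 0.4089]
tool_rot: [1.761, 1.541, 0.072]
ft_force: [0.6, -0.1, 0.1]
width: 0.18
t 37.8 grasp [ 0.525  -0.3548  0.2539] travel [ 5.9 -2.4 -2. ] roll -0.1 tiltx [ 0.029  0.002 -1.   ] F [ 0.6  -0.12  0.13] w 0.18
top {'tilt': np.float64(-0.0166), 'z0': np.float64(0.2099), 'inl': '6/7', 'L': 6, 'q': 0.0}
side {'tilt': np.float64(0.0101), 'z0': np.float64(0.2135), 'inl': '13/14', 'L': 7, 'q': -0.0019}
```

```bash
python3 -m creep '{"travel":[[0,0,3],[1,0,3],[0.5,0,1],[0,0,0],[0,0,0]],"roll":[0,0,0,0,0]}'
python3 where.py .5250 -.3548 .2539 -6.7; python3 -c "
from h import *
tilte(2)"
```

```text
time: 38.32
position: [0.5197, -0.3621, 0.4067]
tool_rot: [1.849, 1.541, 0.16]
ft_force: [1.3, 0.6, -0.1]
width: 0.182
t 38.32 grasp [ 0.5242 -0.3614  0.2517] travel [-2.1  0.  -6.7] roll -0.1 tiltx [ 0.029  0.005 -1.   ] F [ 1.3   0.6  -0.11] w 0.182
top {'tilt': np.float64(-0.0133), 'z0': np.float64(0.2145), 'inl': '7/7', 'L': 7, 'q': -0.0001}
side {'tilt': np.float64(-0.0041), 'z0': np.float64(0.214), 'inl': '12/13', 'L': 7, 'q': -0.0017}
top {'tilt': np.float64(-0.0338), 'z0': np.float64(0.2108), 'inl': '6/7', 'L': 6, 'q': -0.0001}
side {'tilt': np.float64(-0.0052), 'z0': np.float64(0.2136), 'inl': '10/12', 'L': 5, 'q': -0.002}
```

Moved 6.7 mm. Side reads −0.0045 (its level reference is −0.003 to −0.006). Release and withdraw.

```bash
python3 -m creep '{"travel":[[0,0,0],[0,0,0],[0,0,0],[0,0,0]],"roll":[0,0,0,0]}' -0.4
python3 -m creep '{"travel":[[0,0,0],[0,0,0],[0,0,0],[-10,0,0],[-20,0,0],[-25,0,0],[-20,-10,0],[0,-30,0],[0,-35,0],[0,-30,0],[0,-10,0],[0,0,0],[0,0,0]],"roll":[0,0,0,0,0,0,0,0,0,0,0,0,0]}' 0
python3 - <<'E'
from h import *
tilte(8)
p,W=grab("side");cv2.imwrite('pics/s8.png',cv2.resize(p[:,:,::-1],(768,576)))
print(sense()['time'])
E
```

```text
time: 38.85
position: [0.5196, -0.3626, 0.4072]
tool_rot: [1.762, 1.541, 0.073]
ft_force: [0.3, -0.3, -0.6]
width: 0.297
time: 39.93
position: [0.4008, -0.349, 0.4885]
tool_rot: [1.58, 1.536, -0.107]
ft_force: [0.6, 0.2, 0.1]
width: 0.497
top {'tilt': np.float64(0.0031), 'z0': np.float64(0.2161), 'inl': '12/14', 'L': 6, 'q': -0.0002}
side {'tilt': np.float64(0.0041), 'z0': np.float64(0.214), 'inl': '11/13', 'L': 6, 'q': -0.0018}
top {'tilt': np.float64(0.0045), 'z0': np.float64(0.216), 'inl': '12/14', 'L': 6, 'q': -0.0001}
side {'tilt': np.float64(0.0022), 'z0': np.float64(0.2139), 'inl': '11/13', 'L': 6, 'q': -0.0018}
top {'tilt': np.float64(0.0033), 'z0': np.float64(0.2163), 'inl': '11/12', 'L': 6, 'q': -0.0002}
side {'tilt': np.float64(0.0031), 'z0': np.float64(0.2139), 'inl': '11/12', 'L': 7, 'q': -0.0018}
top {'tilt': np.float64(0.0042), 'z0': np.float64(0.216), 'inl': '12/13', 'L': 6, 'q': -0.0001}
side {'tilt': np.float64(-0.0002), 'z0': np.float64(0.2136), 'inl': '13/13', 'L': 7, 'q': -0.0016}
top {'tilt': np.float64(0.0063), 'z0': np.float64(0.2165), 'inl': '12/14', 'L': 6, 'q': -0.0002}
side {'tilt': np.float64(-0.0028), 'z0': np.float64(0.2131), 'inl': '13/13', 'L': 7, 'q': -0.0017}
top {'tilt': np.float64(0.0022), 'z0': np.float64(0.2161), 'inl': '12/13', 'L': 6, 'q': -0.0001}
side {'tilt': np.float64(0.0013), 'z0': np.float64(0.2136), 'inl': '11/12', 'L': 7, 'q': -0.0017}
top {'tilt': np.float64(0.008), 'z0': np.float64(0.2156), 'inl': '12/14', 'L': 6, 'q': -0.0003}
side {'tilt': np.float64(0.0014), 'z0': np.float64(0.2137), 'inl': '10/12', 'L': 6, 'q': -0.002}
top {'tilt': np.float64(0.0017), 'z0': np.float64(0.2158), 'inl': '11/13', 'L': 6, 'q': -0.0004}
side {'tilt': np.float64(0.0012), 'z0': np.float64(0.2137), 'inl': '10/11', 'L': 6, 'q': -0.0019}
40.7833
```

View pics/s8.png

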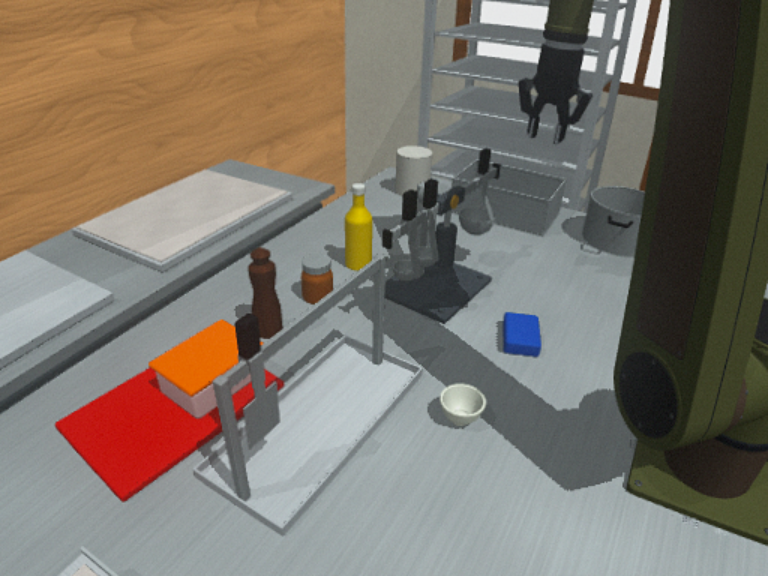

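The last picture shows all three ladles on the bar (around 410–490, 160–210), the turner alone on its rail (247,335), everything else in place and the gripper clear. The bar reads about 0.003 to 0.005 rad after correcting for each camera's level reading.

```bash
python3 -c "
from rig import job
print(job.job_done())"
```

```text
the job is handed in; nothing more can be done
None
```

The three ladles hang on the balance rack in the order asked, and the bar is level. I handed the job in at about 41 s of the 72 s allowed.

- **Placing:** The first small ladle went on the left arm about 75 mm from the middle. The big one went on the right at about 88 mm, then the other small one on the left at about 135 mm. Each was lowered while still held until the bar carried most or all of its weight, then let go.
- **Levelling:** I slid the big ladle outwards twice, by about 48 mm and then 7 mm.
- **Last checks:** Over 8 looks the tilt averaged +0.004 rad from the top camera and +0.001 rad from the side camera. Before any loading the two cameras read about +0.001 and −0.004 rad. The true tilt is therefore about 0.003 to 0.005 rad, within the 0.015 limit. The turner and the bystanders look untouched, and the gripper is clear.

Three things went less smoothly:

- **Near misses in placing:** Both small ladles were first lowered a few mm too near the robot. The first nudged the bar by about 0.01 rad and the second may have touched it. I lifted and recentred each one before seating it.
- **Third ladle released early:** I let it go slightly before the bar had its full weight, because I had underestimated the final tilt. The bar swung to about 0.10 rad as measured, against stops at 0.25, and settled at 0.08 before the slide.
- **Camera readings while gripping:** With the gripper over the right arm the top camera could not see that end of the bar, so I used only the side camera for those readings. Both cameras agreed again once the arm was clear.

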